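# Knock the stuck centre out of the lathe quill

## Robot

A 6-joint arm with a two-finger parallel gripper is mounted at the origin on the work surface. World frame = base frame: x ahead of the robot, y to its left, z up, the work surface at z = 0. Lengths are in m, angles in rad, forces in N, time in s.
With the tool pointing down it reaches from about 0.375 to 0.975 m from the base axis. Payload 3.8 kg.
Tool frame: the origin (TCP) lies midway between the tips of the shut fingers; the grasp point (between the pads) lies 19 mm behind it; z points along the fingers, y is the line along which they close (so a half turn about z gives the same grasp; the last joint's range is limited). The gripper opens to 88 mm and grips with 3 to 60 N. Pads are 18 mm wide; open, the fingers measure 123 mm over their backs; the gripper's body (75 mm by 187 mm) begins 45 mm behind the grasp point.
Start: joints at [1.174, 0.264, 1.604, -0, 1.274, -0.037], TCP at [0.238, 0.632, 0.239] pointing down, gripper open.
Joint ranges: [-2.63, 2.63], [-0.94, 2.18], [0.31, 2.57], [-1.31, 4.45], [0, 2.66], [-2.55, 2.55]. Speed limits (rad/s): [2.57, 2.57, 3.14, 3.14, 3.14, 3.14].

## Interface

Orientations are given as a rotation vector (axis times angle).
In Python, from cell import manip, inverse_kinematics, cams, order gives the robot as it stands. Calls block until the motion is done:
- manip.move_pose(position, orientation): joint-space move of the TCP to a pose.
- manip.move_linear(position, rate=0.15, rot=None): straight line of the TCP; rot=None keeps the orientation; rate is the mean speed in m/s.
- manip.set_joints(angles): joint-space move.
- manip.set_gripper(opening, force=None): finger opening in m; force is the grip in N (None keeps the last); returns when the fingers have stopped.
- manip.dwell(seconds).
- inverse_kinematics(position, orientation): joint angles nearest the present ones, or None.
- manip.state(): the state.
- cams.capture(name): name is "side" or "top" or "wrist"; returns a dict with "image" (400x640x3 uint8, blue, green, red), "z_map" (400x640 float32, m along the optical axis (not along the pixel's ray), 0 where there is no reading), "intrinsics" (3x3 intrinsics, pixels), "position" and "orientation" of the camera in the world; the wrist camera has in their place "T_tool_cam" (4x4, takes a point from camera to tool coordinates, whose origin is the TCP and whose axes are the flange's). Camera axes: x right, y down, z forward; pixel columns grow to the right and rows downward; lengths in m; the calibration is good to about 2 mm. A picture is of the moment at which its call begins: read the wrist's pose just before it.
A pose or a line that the arm cannot do raises manip.IKError and nothing moves.
- order.close_job(): hands the job in; it is judged then, once.
The state is a dict: "clock": time; "joint_pos": joint angles; "joint_velocities": joint speeds; "tau": joint torques, N m; "tool_pos": TCP position; "tcp_rot": TCP orientation; "contact_force": force on the tool from outside, world axes, zero at the start; "moment": the same for the moment, N m; "gripper_width": finger opening in m; "grasp_force": force on a finger pad.
Only numpy, scipy, OpenCV 4.12 (cv2) and the standard library are available. Lean on these libraries where they do the work, as an engineer would, in place of code of your own. Each camera call takes 0.05 s, during which the arm holds its last target. There are 200 camera calls.

## Task

The pointed steel centre is stuck in the underside of the lathe quill that is clamped upright in the cream stand. Take the knockout rod (the tool with the plain cylindrical knob) from the wooden rack, put it down through the hole in the top of the quill and press until the centre pops out and falls into the stand's tray. Leave the rod standing in the quill, fully home with its collar down on the quill's top, and leave the other two tools in the rack.

Things in the scene. Friction and masses are not known exactly. Their poses are not given: they have to be found in the camera images.
- stand: Cream fixed stand: a tray 150 x 150 mm (rim top 26 mm above the bench); on its -x side a column 30 x 70 mm, 158 mm high, whose arm holds an upright bright steel tube, the quill (42 mm wide, 80 mm tall, underside 90 mm and top 170 mm above the bench), over the tray's middle. Origin: on the quill's axis at bench level; z up, x away from the column. May stand left or right of the rack.
- bore_mouth (a point): Centre of the hole in the quill's top, 170 mm above the bench, z up. The hole is 13 mm wide with a countersunk mouth 19 mm wide narrowing over the first 4 mm. The stuck centre's shank closes it 52 mm below the mouth; about 5 to 10 N on the shank pushes the centre past a spring catch, after some 16 mm of travel it falls.
- tray_floor (a point): Middle of the tray's rubber floor, straight below the quill, 12 mm above the bench.
- centre: The steel lathe centre, loose, held by a spring catch: a head 28 mm wide ending in a point 35 mm below the origin, and a thinner shank 28 mm long above it, inside the quill. Origin: on its axis at the top of the head, at first flush with the quill's underside, 90 mm above the bench; z from point to shank. 0.12 kg.
- knockout_rod: Knockout rod, in one of the rack's three holes: steel rod 10 mm thick, 85 mm long, end slightly tapered, under a dark collar 30 mm wide and 6 mm thick, and above that a dark wooden knob, a plain flat-topped cylinder 26 mm wide, 40 mm tall (top 46 mm above the origin). Origin: on the axis at the collar's underside, in the rack 105 mm above the bench; z up to the knob. 0.08 kg.
- rod_tip (a point): Lower end of the knockout rod, on its axis, 85 mm below the collar's underside.
- rack: Fixed wooden rack, 75 x 240 mm, 105 mm high, open at front and back, with three 21 mm holes through its top, 70 mm apart along its y axis. Origin: centre of its underside.
- thick_drift: Another tool in the rack: pear-shaped dark wooden handle, collar 30 mm in diameter, steel shank 16 mm in diameter and 75 mm long (too thick for the quill). Origin as for the knockout rod. Leave it.
- short_awl: Another tool in the rack: pear-shaped dark wooden handle, collar 30 mm in diameter, pointed shank 10 mm in diameter and only 45 mm long. Origin as for the knockout rod. Leave it.
Things that resemble listed ones, but are neither listed nor needed, are in the scene too. What is shaped like the knockout_rod but purple, red or yellow is not meant.

How it is judged:
By the outcome, as a careful person would: the job done as asked, in the order asked, and still so for the second after the job is handed in, with the robot touching nothing.
It also fails if it takes over 51 s, if anything falls off the work surface, if the arm or the gripper's body presses on something with over 40 N, if the wrist force passes 120 N, or if a joint passes its speed limit or range.

## Working session

There is one attempt and no reset: what is moved stays moved. The work goes in short steps, each a Python script; the robot and the scene stay as the last script left them, time stands still between calls to the robot, and variables do not carry over. Pictures are saved under pics/ and viewed, at most 10 in all, crops included, and the job is handed in when it is done.

```bash
mkdir -p pics; cat > h.py <<'E'
import numpy as np, cv2
from scipy.spatial.transform import Rotation as R
from cell import manip, inverse_kinematics, cams, order
def cap(n):
    s=manip.state(); c=cams.capture(n)
    if n=="wrist":
        T=np.eye(4);T[:3,:3]=R.from_rotvec(s["tcp_rot"]).as_matrix();T[:3,3]=s["tool_pos"];T=T@c["T_tool_cam"]
    else:
        T=np.eye(4);o=np.array(c["orientation"]);T[:3,:3]=o if o.shape==(3,3) else R.from_rotvec(o).as_matrix();T[:3,3]=c["position"]
    np.savez(f"{n}.npz",T=T,K=c["intrinsics"],z=c["z_map"],im=c["image"])
    return c["image"],c["z_map"],np.array(c["intrinsics"]),T
def ray(K,T,u,v):
    d=T[:3,:3]@np.linalg.inv(K)@[u,v,1]; return T[:3,3],d
def P(K,T,u,v,z): o,d=ray(K,T,u,v); return o+d*z
def atz(K,T,u,v,h): o,d=ray(K,T,u,v); return o+d*(h-o[2])/d[2]
def tri(*vs):
    A=np.zeros((3,3));b=np.zeros(3)
    for K,T,u,v in vs:
        o,d=ray(K,T,u,v);d=d/np.linalg.norm(d);M=np.eye(3)-np.outer(d,d);A+=M;b+=M@o
    p=np.linalg.solve(A,b); return p
def ld(n): f=np.load(n+".npz"); return f["K"],f["T"],f["z"],f["im"]
E
python3 - <<'E'
from h import *
np.set_printoptions(precision=3,suppress=True)
for n in("top","side"):
    im,z,K,T=cap(n); cv2.imwrite(f"pics/{n}.png",im); print(n,K,T)
s=manip.state();print(s["clock"],s["tool_pos"],s["tcp_rot"])
E
```

```text
top [[517.871   0.    316.789]
 [  0.    517.871 198.978]
 [  0.      0.      1.   ]] [[ 0.024 -0.998  0.055  0.519]
 [-1.    -0.023  0.005  0.017]
 [-0.004 -0.055 -0.998  1.076]
 [ 0.     0.     0.     1.   ]]
side [[511.929   0.    309.22 ]
 [  0.    511.929 208.954]
 [  0.      0.      1.   ]] [[ 0.809 -0.368  0.458  0.075]
 [-0.587 -0.485  0.648 -0.699]
 [-0.016 -0.793 -0.608  0.801]
 [ 0.     0.     0.     1.   ]]
0.1 [0.237 0.631 0.238] [-0.562 -3.09   0.003]
```

View pics/top.png

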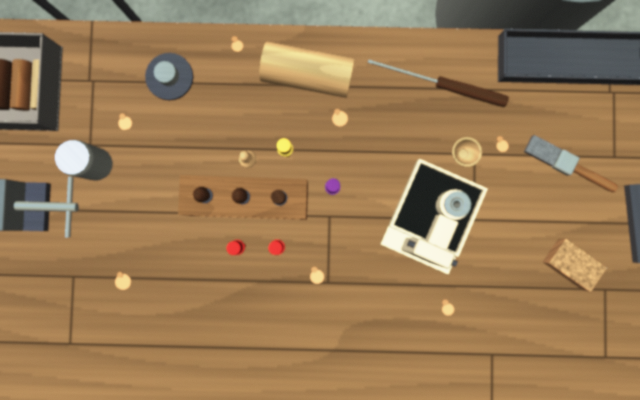

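View pics/side.png

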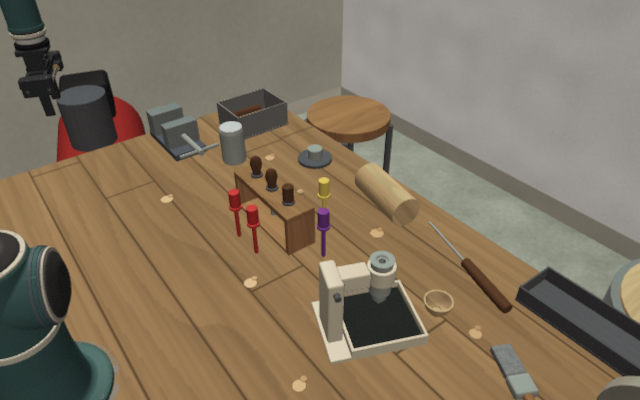

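The top view shows the stand with the quill mouth near (455,204), and the rack with three dark tools at (202,194), (240,195) and (279,197). In the side view those tools are at (256,165), (271,178) and (288,192). Red, purple and yellow lookalikes stand around the rack. I think the tool at top (279,197) / side (288,192) is the knockout rod because its knob looks like a plain cylinder. I'll check that in an enlarged crop.

```bash
python3 - <<'E'
from h import *
np.set_printoptions(precision=3,suppress=True)
a=ld("side")[3];b=ld("top")[3]
r=lambda i,x,y,w,h,s:cv2.resize(i[y:y+h,x:x+w],None,fx=s,fy=s,interpolation=cv2.INTER_CUBIC)
o=np.zeros((600,800,3),np.uint8)
o[0:300,0:400]=r(a,235,145,80,60,5); o[0:300,400:]=r(a,345,235,80,60,5)
o[300:600,0:400]=r(b,185,170,120,50,5)[:250,:][:, 160:560] if 0 else r(b,225,165,80,60,5)
o[300:600,400:]=r(b,415,175,80,60,5)
cv2.imwrite("pics/crop.png",o)
for n,pts in(("top",[(279,197),(240,195),(202,194),(455,205),(333,186),(284,147),(276,247),(235,247),(190,210)]),("side",[(288,187),(271,174),(256,160),(381,258)])):
    K,T,z,_=ld(n)
    for u,v in pts: print(n,u,v,P(K,T,u,v,z[v,u]))
# rack top & quill annulus points from top depth
K,T,z,_=ld("top");v,u=np.mgrid[0:400,0:640]
X=np.einsum('ij,jhw->hwi',T[:3,:3]@np.linalg.inv(K),np.stack([u,v,np.ones_like(u)]))*z[...,None]+T[:3,3]
m=(abs(X[...,2]-.105)<.008)&(u>170)&(u<320)&(v>170)&(v<225)
print("rack",cv2.minAreaRect(X[m][:,:2].astype(np.float32)),np.median(X[m][:,2]))
m=(abs(X[...,2]-.17)<.006)&(u>430)&(u<490)&(v>180)&(v<230)
print("quill",cv2.minEnclosingCircle(X[m][:,:2].astype(np.float32)),np.median(X[m][:,2]),m.sum())
E
```

```text
top 279 197 [0.572 0.09  0.149]
top 240 195 [0.574 0.159 0.158]
top 202 194 [0.574 0.227 0.157]
top 455 205 [ 0.566 -0.229  0.135]
top 333 186 [ 0.596 -0.007  0.134]
top 284 147 [0.665 0.085 0.134]
top 276 247 [0.482 0.094 0.132]
top 235 247 [0.48  0.169 0.131]
top 190 210 [0.547 0.261 0.103]
side 288 187 [0.574 0.087 0.151]
side 271 174 [0.571 0.152 0.152]
side 256 160 [0.574 0.223 0.153]
side 381 258 [ 0.571 -0.219  0.166]
rack ((0.5752649307250977, 0.16367492079734802), (0.24026384949684143, 0.07534446567296982), 89.50947570800781) 0.1054349215261351
quill ((0.5667416453361511, -0.22292709350585938), 0.023526683449745178) 0.17010679703326287 498
```

View pics/crop.png

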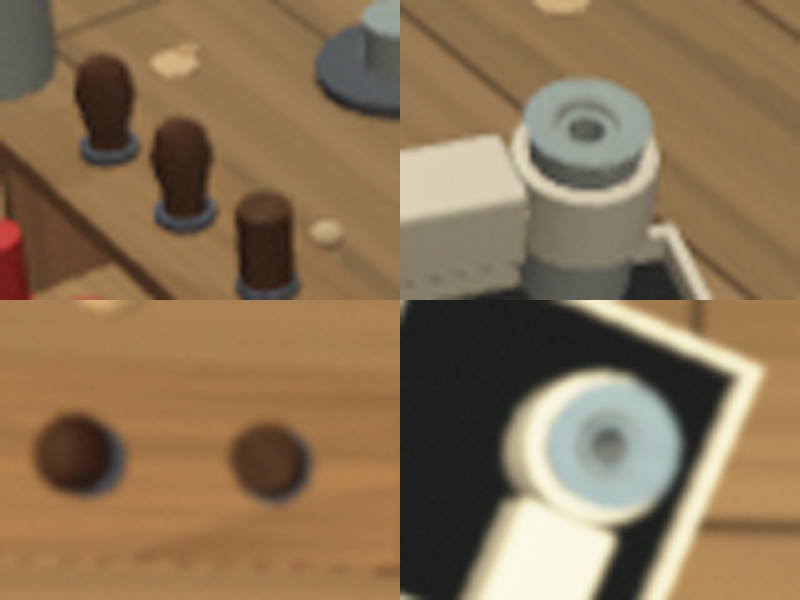

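The crop confirms it. The tool at side (288,186) / top (279,196) has a flat-topped cylindrical knob, and the other two dark tools are pear-shaped. The quill mouth centre is at top (457,203.5) and side (382.5,259.5). Next I'll triangulate these points and take wrist-camera views over both places.

```bash
cat >> h.py <<'E'
DOWN=R.from_matrix(np.array([[0,1,0],[1,0,0],[0,0,-1]]).T)  # tool x=+y, tool y=+x, z down
def rots(): return [DOWN.as_rotvec(),(R.from_rotvec([0,0,np.pi])*DOWN).as_rotvec()]
E
python3 - <<'E'
from h import *
np.set_printoptions(precision=4,suppress=True)
Kt,Tt=ld("top")[:2];Ks,Ts=ld("side")[:2]
k=tri((Kt,Tt,278.4,195.8),(Ks,Ts,287.6,185.8)); q=tri((Kt,Tt,456.8,203.4),(Ks,Ts,382.3,259.3))
print("knob top",k,"mouth",q)
for r in rots(): print(r,[inverse_kinematics([*p[:2],.33],r) for p in(k,q)])
js=[(inverse_kinematics([*k[:2],.33],r),r) for r in rots()]
r=min([x for x in js if x[0] is not None],key=lambda x:abs(x[0][5]))[1]
np.save("r.npy",r)
from numpy.linalg import norm
ims=[]
for i,p in enumerate(([k[0]-.03,k[1],.31],[q[0]-.03,q[1]+.02,.33],[q[0]+.03,q[1]-.02,.38])):
    manip.move_pose(p,r); im,z,K,T=cap("wrist"); ims.append(im); np.savez(f"w{i}.npz",K=K,T=T,z=z,im=im)
    t=k if i==0 else q; c=np.linalg.inv(T)@[*t,1]; print(i,(K@c[:3]/c[2])[:2],manip.state()["tool_pos"],manip.state()["clock"])
o=np.zeros((600,800,3),np.uint8)
for i,im in enumerate(ims): o[(i//2)*300:(i//2)*300+250,(i%2)*400:(i%2)*400+400]=cv2.resize(im,(400,250),interpolation=cv2.INTER_AREA)
cv2.imwrite("pics/w.png",o)
E
```

```text
knob top [0.5748 0.0908 0.1517] mouth [ 0.568  -0.2237  0.1683]
[2.2214 2.2214 0.    ] [array([ 0.1138,  0.0448,  1.6886, -0.    ,  1.4082,  0.1138]), array([-0.416 ,  0.1001,  1.6296, -0.    ,  1.4119, -0.416 ])]
[ 2.2214 -2.2214 -0.    ] [None, None]
0 [351.3598 182.9175] [0.5448 0.0916 0.3098] 2.3833
1 [350.3322 199.3238] [ 0.5383 -0.2024  0.3298] 3.5667
2 [300.6959 158.4643] [ 0.598  -0.2423  0.3792] 4.0583
```

View pics/w.png

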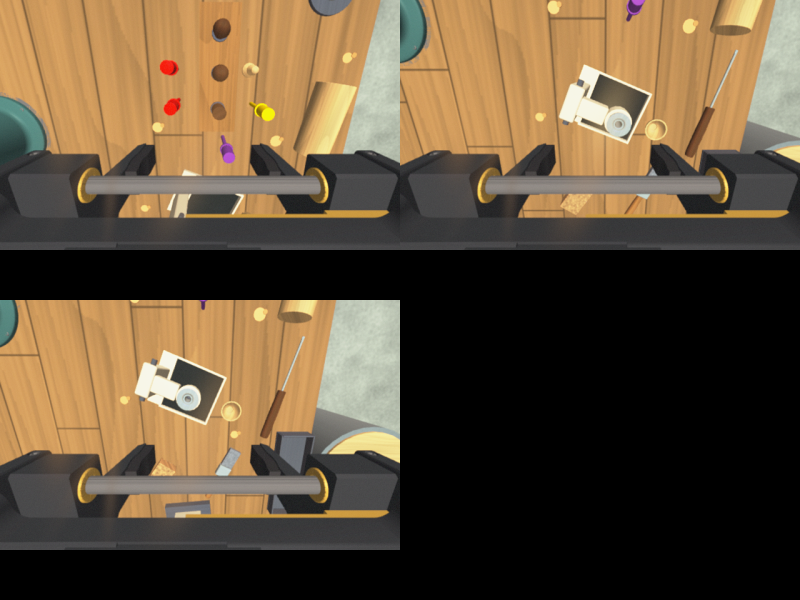

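The wrist views show the knob near (218,110) at half scale and the quill at (618,124) and (188,398) in the composite. All three sit close to the predicted pixels. I'll enlarge them to refine the positions.

```bash
python3 - <<'E'
from h import *
o=np.zeros((300,800,3),np.uint8)
for i,(u,v) in enumerate(((351,183),(350,199),(301,158))):
    im=ld(f"w{i}")[3][v-24:v+24,u-22:u+22]; o[:288,i*268:i*268+264]=cv2.resize(im,None,fx=6,fy=6,interpolation=cv2.INTER_CUBIC)
cv2.imwrite("pics/wc.png",o)
E
```

```text
(no output)
```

View pics/wc.png

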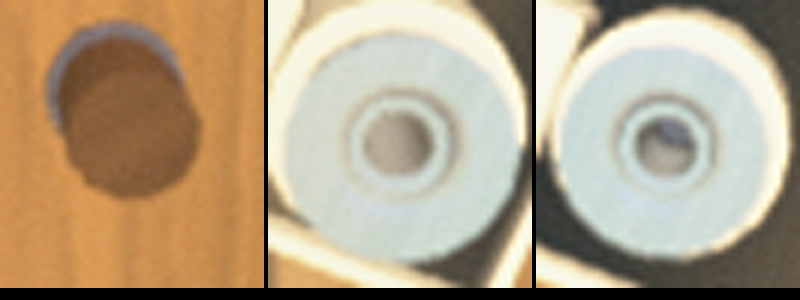

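The wrist crops show the knob top at (350.6,180.8) and the mouth at (349.9,198.6) and (299.9,157.9), all within 2 px of prediction. I'll fuse these with the other measurements, then grasp and lift.

```bash
python3 - <<'E'
from h import *
np.set_printoptions(precision=4,suppress=True)
Kt,Tt=ld("top")[:2];Ks,Ts=ld("side")[:2];W=[ld(f"w{i}")[:2] for i in range(3)]
k=tri((Kt,Tt,278.4,195.8),(Ks,Ts,287.6,185.8),(*W[0],350.6,180.8))
q=tri((Kt,Tt,456.8,203.4),(Ks,Ts,382.3,259.3),(*W[1],349.9,198.6),(*W[2],299.9,157.9))
qw=tri((*W[1],349.9,198.6),(*W[2],299.9,157.9)); print(k,atz(*W[0],350.6,180.8,.151),q,qw,[atz(*W[i],*p,.17) for i,p in((1,(349.9,198.6)),(2,(299.9,157.9)))])
np.savez("g.npz",k=k,q=q); r=np.load("r.npy")
def st(t): s=manip.state(); print(t,round(s["clock"],2),s["tool_pos"],s["contact_force"],s["gripper_width"],s["grasp_force"])
manip.move_pose([*k[:2],.24],r); manip.set_gripper(.052)
z=k[2]-.046+.012
manip.move_linear([*k[:2],z],rate=.12); st("down")
manip.set_gripper(.0,force=45); st("grip")
manip.move_linear([*k[:2],z+.19],rate=.15); st("lift")
p=[q[0],q[1],z+.19]
manip.move_pose(p,r); manip.dwell(.3); st("over")
im,_,_,_=cap("side"); cv2.imwrite("pics/s2.png",cv2.resize(im[80:380,200:520],(800,600),fx=0,fy=0)[:600,:800])
E
```

```text
[0.5748 0.0918 0.1505] [0.574  0.0931 0.151 ] [ 0.5676 -0.2233  0.1682] [ 0.5673 -0.2227  0.1695] [array([ 0.5673, -0.2223,  0.17  ]), array([ 0.5672, -0.2227,  0.17  ])]
down 7.29 [0.5756 0.0919 0.1175] [ 1.0164 -0.8883  1.0763] 0.05192168842730997 0.0
grip 7.82 [0.575  0.0918 0.1169] [-0.6523  0.8803  2.3627] 0.025006494116079355 44.99988505616784
lift 9.23 [0.5742 0.0917 0.305 ] [-1.0959 -0.5477 -0.9508] 0.024710525799896316 44.999880474060774
over 10.73 [ 0.568  -0.2223  0.3066] [-0.9037  1.242  -0.4982] 0.024999376847132937 44.99995272606611
```

View pics/s2.png

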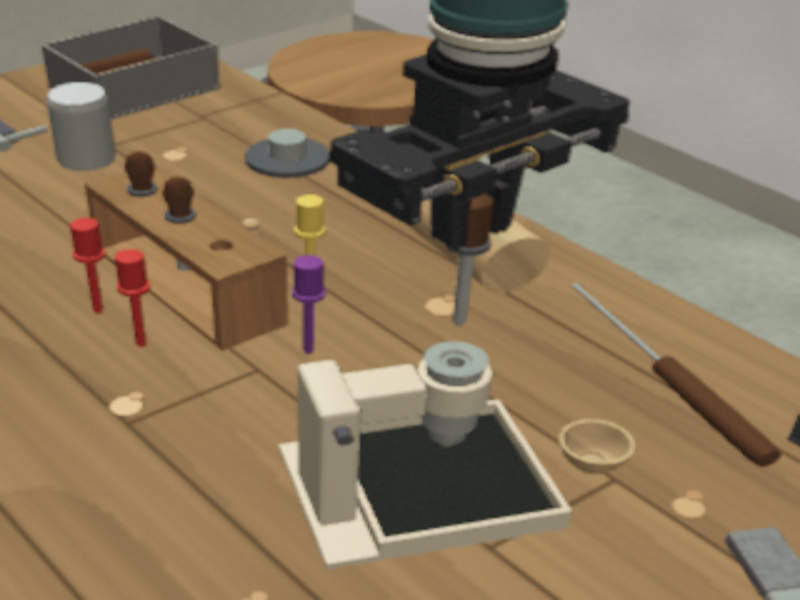

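The rod hangs upright in the gripper above the quill, with its tip at about (460,324) in the crop. The other two tools are still in the rack. I'll insert it in steps and watch the force.

```bash
cat > ins.py <<'E'
from h import *
import sys
np.set_printoptions(precision=4,suppress=True)
def go(x,y,zs,fmax,rate=.06):
    for z in zs:
        manip.move_linear([x,y,z],rate=rate); manip.dwell(.05); s=manip.state(); f=s["contact_force"]
        print(round(s["clock"],2),round(z,3),s["tool_pos"],f,s["moment"])
        if f[2]>fmax or np.hypot(*f[:2])>fmax: print("STOP"); return False
    return True
E
python3 - <<'E'
from ins import *
go(.5674,-.2228,[.275,.262,.256,.250,.244,.234,.224,.214],15)
E
```

```text
11.51 0.275 [ 0.5676 -0.2229  0.2753] [ 0.2641  0.4903 -0.6105] [-0.0557  0.0452 -0.0054]
11.93 0.262 [ 0.5672 -0.2227  0.2616] [0.5699 0.9596 0.0319] [-0.1137  0.0753  0.0063]
12.22 0.256 [ 0.5672 -0.2228  0.2557] [ 0.0108 -0.4765 -1.2169] [-0.0799  0.0284  0.0095]
12.53 0.25 [ 0.5672 -0.2227  0.2496] [-0.309  -0.4844 -0.6027] [-0.0922  0.0711 -0.0607]
12.82 0.244 [ 0.5672 -0.2227  0.2436] [ 0.1426 -0.66   -1.3217] [-0.1112  0.0984  0.013 ]
13.19 0.234 [ 0.5671 -0.2227  0.2335] [-0.1462 -0.5582 -0.6406] [-0.1372 -0.0014  0.0393]
13.56 0.224 [ 0.5672 -0.2227  0.2236] [-0.1964 -0.255  -0.7084] [-0.1388  0.0118  0.0243]
13.93 0.214 [ 0.5671 -0.2227  0.2135] [ 0.0678  0.0546 -1.659 ] [-0.1578  0.0271 -0.0018]
```

```bash
python3 - <<'E'
from ins import *
if go(.5674,-.2228,[.209,.205,.202,.199,.196,.192,.188,.185,.183,.182,.181,.180],18,.04): pass
im,_,_,_=cap("side"); cv2.imwrite("pics/s3.png",cv2.resize(im[200:380,300:480],(600,600),interpolation=cv2.INTER_CUBIC))
E
```

```text
14.25 0.209 [ 0.5676 -0.2228  0.2092] [ 0.2956 -0.6455  1.0705] [-0.1643  0.023  -0.0301]
14.55 0.205 [ 0.567  -0.2227  0.2045] [0.1525 0.3589 0.5925] [-0.1889  0.0316 -0.0098]
14.85 0.202 [ 0.567  -0.2227  0.2013] [-0.5289  0.1376 -2.2801] [-0.2341  0.047   0.0563]
15.15 0.199 [ 0.5672 -0.2227  0.1986] [-0.2361 -0.8107 -0.9983] [-0.1702  0.0922  0.0522]
15.45 0.196 [ 0.5673 -0.2228  0.1958] [-0.5742 -0.5986 -0.9887] [-0.1578  0.0572  0.0043]
15.75 0.192 [ 0.5672 -0.2228  0.1917] [-0.5618 -0.7305 -1.0199] [-0.1666  0.1151 -0.0358]
16.05 0.188 [ 0.5672 -0.2228  0.1877] [ 0.1569 -1.4135 -1.1613] [-0.214   0.126  -0.0467]
16.35 0.185 [ 0.5673 -0.2228  0.1848] [-0.1927 -1.2488 -0.3567] [-0.1823  0.1086 -0.0583]
16.65 0.183 [ 0.5673 -0.2228  0.1829] [-0.4879 -0.8656 -1.0936] [-0.2316  0.0068 -0.0227]
16.95 0.182 [ 0.5675 -0.2228  0.182 ] [-0.2539 -0.5466 -0.7866] [-0.1867  0.0507  0.0356]
17.25 0.181 [ 0.5675 -0.2229  0.1819] [-1.7032 -0.2428  6.3014] [-0.0832  0.5065 -0.0013]
17.55 0.18 [ 0.5675 -0.2229  0.1819] [-4.0856  0.6969  8.7969] [0.1576 0.8649 0.0059]
```

View pics/s3.png

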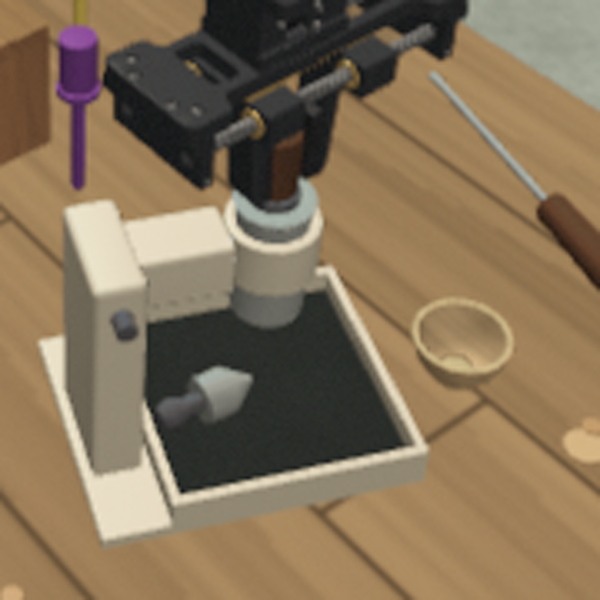

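The centre has fallen out and lies in the tray at about (215,393). The collar is down on the quill: the rod stopped at TCP z = 0.182 and the force rose there. I'll release, retreat and check before handing in.

```bash
python3 - <<'E'
from ins import *
manip.move_linear([.5674,-.2228,.182],rate=.04)
manip.set_gripper(.055); manip.move_linear([.5674,-.2228,.32],rate=.12)
manip.move_pose([.45,.05,.36],np.load("r.npy")); manip.dwell(.3)
im,z,K,T=cap("side"); cv2.imwrite("pics/s4.png",cv2.resize(im[120:380,220:480],(600,600),interpolation=cv2.INTER_CUBIC))
K,T,z,_=(lambda c:(c[2],c[3],c[1],0))(cap("top")); 
c=np.linalg.inv(T)@[.5674,-.2228,.216,1];u,v=(K@c[:3]/c[2])[:2].round().astype(int); print(P(K,T,u,v,z[v,u]),manip.state()["clock"])
E
```

```text
[ 0.5674 -0.2226  0.2154] 21.3083
```

View pics/s4.png

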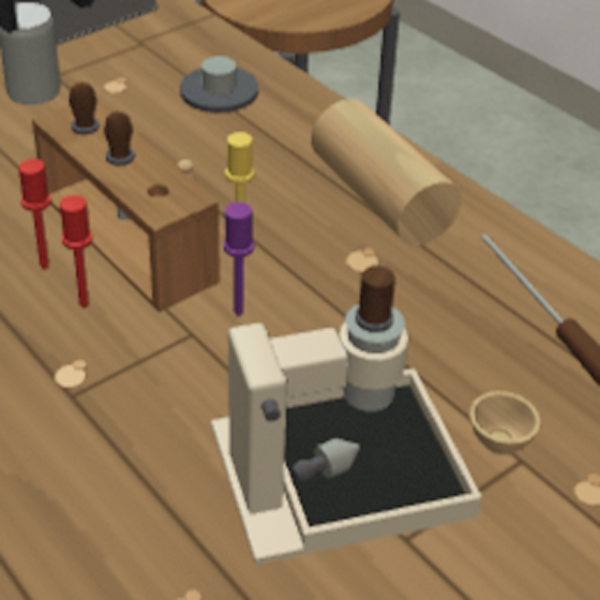

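The rod stands fully home at (377,300), with its knob top measured at 0.2154 m against 0.216 m expected. The centre is in the tray at (330,457), and both pear-handled tools are still in the rack.

```bash
python3 -c "
from cell import order
print(order.close_job())"
```

```text
the job is handed in; nothing more can be done
None
```

The job is handed in: the centre was pressed out and lies in the stand's tray, the knockout rod stands fully home in the quill, and the other two tools are still in the rack; the robot's clock read 21.3 s just before hand-in.

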